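Test the earth-leakage breaker of the goldsmith's bench

ROBOT

A 6-joint arm with a two-finger parallel gripper is mounted at the origin on the work surface. World frame = base frame: x ahead of the robot, y to its left, z up, the work surface at z = 0. Lengths are in m, angles in degrees, forces in N, time in s.
With the tool pointing down it reaches from about 0.25 to 0.725 m from the base axis. Payload 9.7 kg.
Tool frame: the origin (TCP) lies midway between the tips of the shut fingers; the grasp point (between the pads) lies 19 mm behind it; z points along the fingers, y is the line along which they close (so a half turn about z gives the same grasp; the last joint's range is limited). The gripper opens to 85 mm and grips with 20 to 120 N. Pads are 22 mm wide; open, the fingers measure 114 mm over their backs; the gripper's body (76 mm by 85 mm) begins 54 mm behind the grasp point. The pads swing forward as they close: fully open they stand 13 mm farther back than shut.
Start: joints at [71.849, 4.979, 10.078, 95.1, 0, 90], TCP at [0.171, 0.523, 0.231] pointing down, gripper open.
Joint ranges: [-179.16, 179.16], [-48.56, 103.87], [-65.8, 70.77], [-126.05, 130.52], [-82.76, 87.17], [-180, 180]. Speed limits (degrees/s): [127.2, 127.2, 147.25, 180, 180, 180].

INTERFACE

Orientations are given as [roll, pitch, yaw] about the fixed x, y, z axes, in that order (R = Rz(yaw) Ry(pitch) Rx(roll)).
In Python, from workcell import bot gives the robot as it stands.
- The arm moves only by the shell command python3 -m crank 'ROWS' [FORCE]. ROWS is JSON, a list of rows, each an object with "gripper": the finger opening in mm, from 0 to 85.4; "travel": the shift along the tool's x, y, z in mm, a list of three; "twist": the turn, a rotation vector about the tool's x, y, z in rad, a list of three. In form: [{"gripper": gripper, "travel": [tx, ty, tz], "twist": [rx, ry, rz]}, ...]. A call has 1 to 12 rows; each row shifts and turns the commanded pose from where the row before left it, along the tool's axes as they then stand; what a row does not reach is not made up. A row lasts 1/8 s, in which the tool goes at most 62.5 mm and 10.7 degrees, less where a joint would pass 70% of its speed; a pose out of reach is approached as far as the arm can. A call is refused whole if a number of a shift passes 62.5 or a number of a turn 0.188, either way. A call with a gripper value outside its range is refused whole. The fingers move at their own pace and stop on an object; FORCE is the grip in N (left out, the last holds). Time passes only in rows, so rows that do not move let the fingers close. It gives the time, the measured TCP pose, the force, the opening and the grip force at its end, in the units of the state.
- bot.get_obs(): the state, without advancing time (a new reading comes with each control period).
- bot.camera(name): name is "scene" or "side" or "wrist"; returns the picture (420x560x3 uint8, red, green, blue); there is no depth.
- bot.calibration(name): a dict with "vfov" (degrees; the focal length in pixels is half the picture's height over the tangent of half this angle, whatever the lens; pixels are square), "cx", "cy" (the principal point, pixels), "camera_from_world" (4x4, takes a point from world to camera coordinates). Camera axes: x right, y down, z forward; pixel columns grow to the right and rows downward; lengths in m; the calibration is good to about 2 mm. A picture is of the moment at which its call begins: read the wrist's pose just before it. calibration takes no time and is no camera call; for the wrist camera it gives the pose at the moment of the call.
- bot.job_done(): hands the job in; it is judged then, once.
The state is a dict: "time": time; "q": joint angles; "qd": joint speeds; "joint_efforts": joint torques, N m; "ee_pos": TCP position; "tcp_rot": TCP orientation; "wrist_force": force on the tool from outside, world axes, zero at the start; "torque": the same for the moment, N m; "opening": finger opening in m; "grasp_force": force on a finger pad.
Only numpy, scipy, OpenCV 4.12 (cv2) and the standard library are available. Lean on these libraries where they do the work, as an engineer would, in place of code of your own. Each camera call takes 0.05 s, during which the arm holds its last target. There are 200 camera calls.

TASK

Do the routine trip test on the bench's supply box: take the wooden ring clamp off the clear cover, lay it flat on the soldering board, and swing the cover right back so that it stays open. Press the test button of the earth-leakage breaker (the only breaker with a button) so that its lever drops, lift that lever back up until it latches, then shut the cover again. Leave the other two breakers switched on and the other things on the bench where they are.

Things in the scene. Friction and masses are not known exactly. Their poses are not given: they have to be found in the camera images.
- supply_box: Grey steel supply box, fixed, 156 deep (x) x 240 wide (y), open-topped, walls 4 thick. Front (-x) rim 92 high, back rim 143: rim, cover, inner panel and breakers all slope at 18 degrees, rising to +x. In this frame up-slope = (0.951, 0, 0.309) and the slope normal = (-0.309, 0, 0.951). Origin: centre of the underside; x to the back, y along the width, z up.
- cover (a joint): Hinge of the clear cover (164 along the slope x 240 wide x 4 thick, 150 g). Radians: 0 = shut on the rim; grows as its front edge swings up and back; upright at 1.88; at its stop, 2.1, it leans back and stays by itself. Damped; it falls shut by itself when let go before upright.
- cover_hinge (a point): Point on the cover's hinge axis, mid-width, at the box's back top edge. The axis runs along the box's y.
- cover_knob (a point): Centre of the cover's pull: a round bar, 12 thick, 20 long along the box's y, on a stem 10 wide, 22 beyond the middle of the cover's free edge, in its plane, 186 from the hinge axis. Shut, it stands 21 in front of the box's front wall; open, it is the top. Best pinched from above on its two flat ends: they stay square to the box's y, and it can turn between the fingers as the cover swings.
- leak_breaker: Earth-leakage breaker, fixed in one of three places side by side (74 apart along the box's y): ivory block 72 wide x 96 along the slope, the only one with a button. Its raised middle face (48 along the slope) is 17 off the panel, 29 below the rim. Origin: centre of its foot, on the panel; axes as the box's (z up).
- toggle (a joint): Lever of the earth-leakage breaker. Radians: 0 = up, latched (on); 0.78 = dropped (off). It lifts past the latch to -0.08 and settles back near 0. A spring drives it down: about 2 N at the tip, up to about 8 N while it passes the catch on the way up (the button dips then). Latched, it cannot be pushed down.
- toggle_tip (a point): Middle of the end of the earth-leakage breaker's black lever, a bar 20 wide (box's y) x 10 thick. Pivot: along the box's y, 38 from the tip, 10 below the face, 12 left (box's +y) of the breaker's middle. Up, it leans 22 degrees up-slope from the slope normal (4 past vertical), tip 25 above the face; dropped, it leans 22 degrees down-slope, towards the robot.
- test_button (a joint): Travel of the test button into the breaker, metres: 0 = out, 0.005 = fully in. Spring force 0.7 N at the start, about 4.2 N fully in; the lever drops after about 3 mm.
- test_button_top (a point): Centre of the top of the round black test button: 12 in diameter, 7 proud of the breaker's face, pressed along the slope normal into the face. It sits 32 right (box's -y) of the lever's middle and 12 down-slope of the lever's pivot.
- toggle_a (a joint): Lever of a plain breaker (ivory block 54 wide, no button), radians: 0 = up (on), 0.78 = down (off). Stays where it is put. To be left up.
- toggle_a_tip (a point): Tip of that plain breaker's black lever: 14 wide x 10 thick, same height and lean as the other levers, in the middle of its breaker.
- toggle_b (a joint): Lever of the second plain breaker, like toggle_a. To be left up.
- toggle_b_tip (a point): Tip of the second plain breaker's lever, like toggle_a_tip.
- clamp_center (a point): Centre of the wooden ring clamp, a plain bar of two wooden jaws with a steel band: 28 wide (its x) x 140 long (its y) x 22 thick (its z), 60 to 110 g. At the start it lies on the cover, long side along the box's y, its x up-slope.
- solder_board: Pale soldering board (slab), fixed, 200 (x) x 150 (y) x 18 thick (z), to the left or right of the box. Origin: centre of its underside. A small brass dish stands on its +y half; the -y half is free.
- charcoal_tray: Dark steel tray of charcoal, fixed, 170 (x) x 130 (y) x 45 high, on the other side from the soldering board. Origin: centre of its underside.
- brass_dish: Small brass dish standing on the soldering board, 50 in diameter, 18 high. Origin: centre of its underside.
- flux_jar: Amber glass jar standing beside the box, 48 in diameter, 75 high. Origin: centre of its underside.
- doming_block: Steel doming block (48 cube) standing beside the box, other side from the jar. Origin: centre of its underside.
- flat_file: Flat file with wooden handle lying in front of the box, 240 long (its x; handle from -120 to -30, blade from -30 to 120), 22 high. Origin on the bench under its axis.
- ring_mandrel: Tapered steel ring mandrel standing upright on a round foot of 68 diameter; 200 high, 25 tapering to 12 thick. Origin: centre of its underside.
- punch_block: Wooden block 70 x 70 x 40 with steel punches standing in it, 88 high over all. Origin: centre of its underside.
- loupe: Small black eye loupe standing on the bench in front of the box, 34 in diameter, 24 high. Origin: centre of its underside.
Things that resemble listed ones, but are neither listed nor needed, are in the scene too. What is shaped like the part that bears clamp_center but orange is not meant.

How it is judged:
By the outcome, as a careful person would: the job done as asked, in the order asked, and still so for the second after the job is handed in, with the robot touching nothing.
It also fails if it takes over 72 s, if anything falls off the work surface, if the arm or the gripper's body presses on something with over 40 N, if the wrist force passes 120 N, or if a joint passes its speed limit or range.

## Working session

There is one attempt and no reset: what is moved stays moved. The work goes in short steps, Python scripts to look and compute and a shell command to move; the robot and the scene stay as the last step left them, time stands still between calls to the robot, and variables do not carry over. Pictures are saved under pics/ and viewed, at most 10 in all, crops included, and the job is handed in when it is done.

```bash
mkdir -p pics; ls
python3 - <<'E'
from workcell import bot
import cv2,numpy as np
o=bot.get_obs(); print(o)
for n in ["scene","side","wrist"]:
    im=bot.camera(n); cv2.imwrite(f"pics/{n}0.png",im[:,:,::-1])
    c=bot.calibration(n); print(n,c["vfov"],c["cx"],c["cy"],np.round(c["camera_from_world"],4).tolist(), [k for k in c])
E
```

```text
pics
{'time': 0.0, 'q': array([ 7.18502128e+01,  5.01045873e+00,  1.00341599e+01,  9.50999086e+01,
       -3.29198338e-03,  9.00002901e+01]), 'qd': array([ 0.02733563, -0.09350501, -0.03860533,  0.06750511, -0.03207752,
        0.00508356]), 'joint_efforts': array([-8.07915385e-04, -5.20388818e+01,  4.64803541e+01,  1.65053486e-02,
       -4.34803997e-05,  1.30787822e-05]), 'ee_pos': array([0.17126872, 0.52240693, 0.23058659]), 'tcp_rot': array([-1.79923793e+02,  3.29236633e-03,  1.61849927e+02]), 'wrist_force': array([ 0.48825616,  0.702155  , -0.2180459 ]), 'torque': array([-0.02408326, -0.00133473, -0.02051723]), 'grasp_force': 0.0, 'opening': 0.08524887780923886}
scene 54.36423870947726 275.0923964585285 203.68531749596343 [[-0.7377, 0.6751, -0.0013, 0.3417], [0.4658, 0.5076, -0.7249, -0.1284], [-0.4887, -0.5353, -0.6889, 1.3291], [0.0, 0.0, 0.0, 1.0]] ['vfov', 'cx', 'cy', 'camera_from_world']
side 51.81523958183131 285.7709586675754 209.25106560812878 [[0.8246, -0.5655, 0.0179, -0.41], [-0.2756, -0.4291, -0.8602, 0.2185], [0.4941, 0.7044, -0.5097, 0.9795], [0.0, 0.0, 0.0, 1.0]] ['vfov', 'cx', 'cy', 'camera_from_world']
wrist 67.82815604438457 282.086110970051 209.29062658862645 [[0.3109, 0.9504, -0.0008, -0.5491], [0.913, -0.2985, 0.278, -0.0367], [0.264, -0.0871, -0.9606, 0.3778], [0.0, 0.0, 0.0, 1.0]] ['vfov', 'cx', 'cy', 'camera_from_world']
```

View pics/scene0.png

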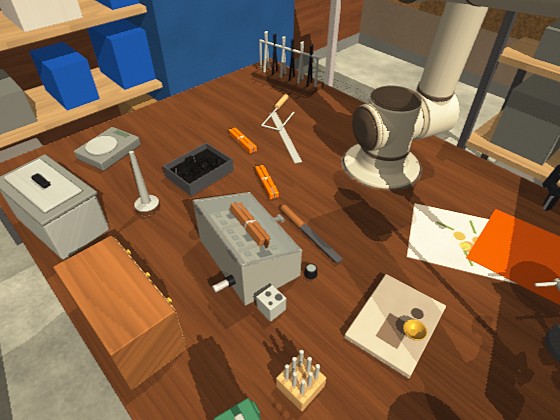

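View pics/side0.png

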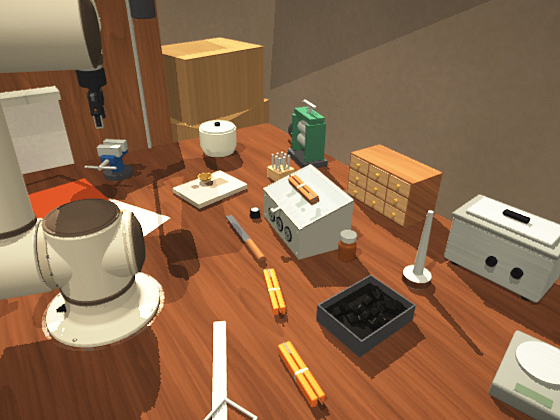

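The scene view shows the box at (250,245) with the wooden clamp on its cover at (250,224). The board is at (395,325) with the dish at (413,328), and the tray is at (198,168). The side view shows the box at (308,210), the clamp at (303,188) and the board at (210,188). I'll enlarge the box in both views.

Run:
```python
import cv2,numpy as np
a=cv2.imread("pics/scene0.png")[170:320,170:370]; b=cv2.imread("pics/side0.png")[140:290,210:410]
o=np.hstack([cv2.resize(x,None,fx=4,fy=4,interpolation=cv2.INTER_CUBIC) for x in (a,)])
p=cv2.resize(b,None,fx=4,fy=4,interpolation=cv2.INTER_CUBIC)
cv2.imwrite("pics/c1.png",o);cv2.imwrite("pics/c2.png",p)
```

```text
(no output)
```

View pics/c1.png

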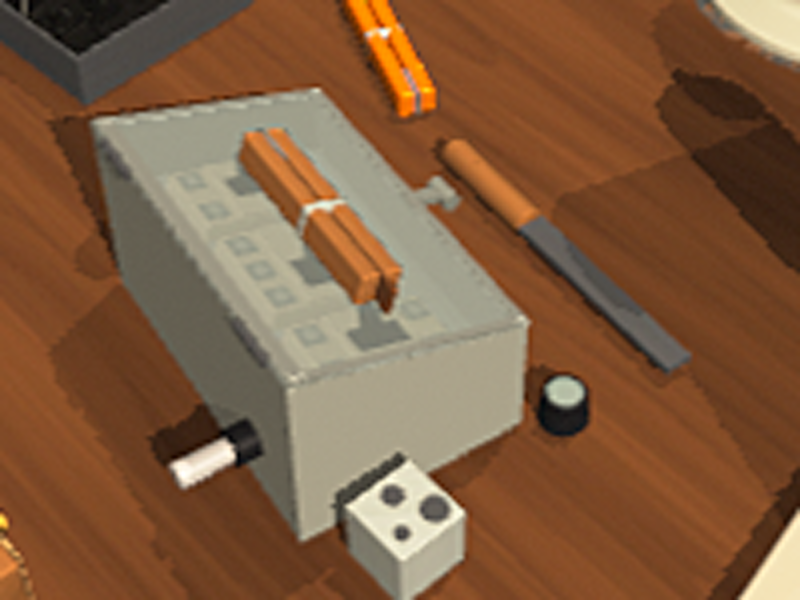

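View pics/c2.png

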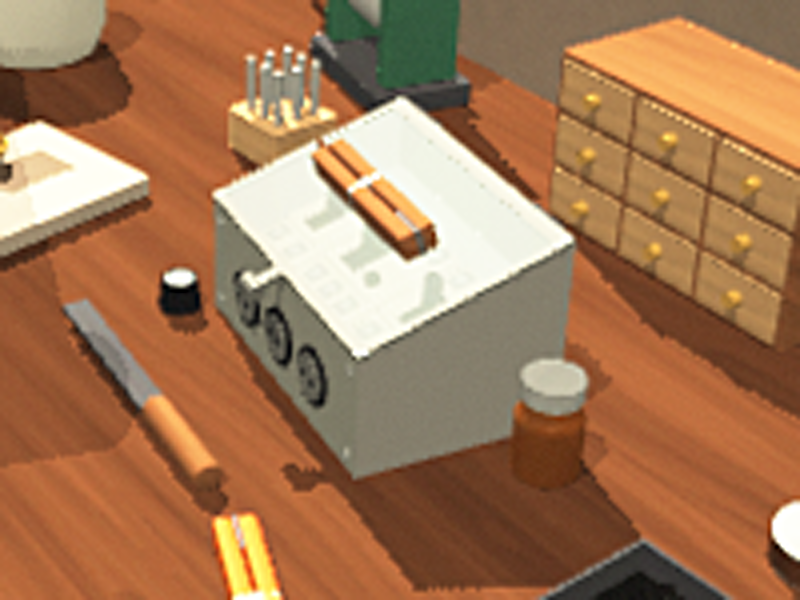

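The crops show the clamp band at (322,208) in scene and (364,184) in side. The knob is at (440,190) and (262,278), and the cover corners are clear. A round button shows beside the middle lever at (372,280) in the side crop, so the leak breaker looks to be the middle one.

```bash
cat > h.py <<'E'
import numpy as np,cv2
from workcell import bot
from scipy.optimize import least_squares
from scipy.spatial.transform import Rotation as R
def ray(n,u,v,c=None):
    c=c or bot.calibration(n); f=210/np.tan(np.radians(c["vfov"]/2)); T=np.array(c["camera_from_world"])
    d=T[:3,:3].T@np.array([(u-c["cx"])/f,(v-c["cy"])/f,1]); return -T[:3,:3].T@T[:3,3], d/np.linalg.norm(d)
def tri(*obs):
    A=np.zeros((3,3));b=np.zeros(3);L=[]
    for n,u,v in obs:
        o,d=ray(n,u,v);P=np.eye(3)-np.outer(d,d);A+=P;b+=P@o;L.append((o,P))
    x=np.linalg.solve(A,b);return x,[np.linalg.norm(P@(x-o))*1e3 for o,P in L]
def plane(n,u,v,z):
    o,d=ray(n,u,v);return o+d*(z-o[2])/d[2]
def proj(n,p,c=None):
    c=c or bot.calibration(n); f=210/np.tan(np.radians(c["vfov"]/2)); T=np.array(c["camera_from_world"])
    q=T[:3,:3]@np.asarray(p)+T[:3,3]; return np.array([c["cx"]+f*q[0]/q[2],c["cy"]+f*q[1]/q[2]])
E
python3 - <<'E'
from h import *
S=lambda x,y:("scene",170+x/4,170+y/4); D=lambda x,y:("side",210+x/4,140+y/4)
pts={"BR":((93,120),(572,240)),"FR":((320,90),(357,358)),"FL":((527,320),(215,193)),"BL":((290,380),(403,98)),"band":((322,208),(364,184)),"knob":((443,192),(262,278)),"clR":((263,132),(418,235)),"clL":((385,268),(332,148))}
X={}
for k,(a,b) in pts.items():
    x,e=tri(S(*a),D(*b));X[k]=x;print(k,np.round(x,4),np.round(e,1))
yv=X["FL"]+X["BL"]-X["FR"]-X["BR"];print("yaw",np.degrees(np.arctan2(-yv[0],yv[1])))
xv=X["BL"]+X["BR"]-X["FR"]-X["FL"];print("yaw",np.degrees(np.arctan2(xv[1],xv[0])))
cv=X["clL"]-X["clR"];print("clampyaw",np.degrees(np.arctan2(-cv[0],cv[1])))
im=cv2.imread("pics/scene0.png")
for p in [(386,274),(446,312),(404,376),(346,336)]: print("board",np.round(plane("scene",*p,.018),4))
print("dish",plane("scene",413,330,.03))
for k,p in dict(loupe=(311,265),block=(267,305),filea=(283,207),fileb=(338,260),file=(303,228)).items(): print(k,np.round(plane("scene",*p,.01),3))
for n,p in dict(jar=(347,255),punch=(280,178)).items(): print(n,np.round(plane("side",*p,.0),3))
E
```

```text
BR [ 0.6192 -0.1249  0.1457] [0.9 0.9]
FR [ 0.4663 -0.0985  0.0944] [2.1 2.1]
FL [0.5071 0.1361 0.0962] [2.1 2.1]
BL [0.6576 0.1092 0.1462] [2.3 2.3]
band [0.56   0.0214 0.139 ] [0.1 0.1]
knob [0.4713 0.0231 0.0915] [4.7 4.7]
clR [ 0.5463 -0.0541  0.1382] [2.2 2.2]
clL [0.5684 0.0795 0.1406] [4.5 4.5]
yaw -9.592336454827228
yaw -9.96317867897613
clampyaw -9.409355876854471
board [0.3594 0.284  0.018 ]
board [0.3462 0.4376 0.018 ]
board [0.5366 0.4581 0.018 ]
board [0.5554 0.3246 0.018 ]
dish [0.44595338 0.41502583 0.03      ]
loupe [0.468 0.138 0.01 ]
block [0.626 0.15  0.01 ]
filea [ 0.377 -0.06   0.01 ]
fileb [0.407 0.173 0.01 ]
file [0.394 0.036 0.01 ]
jar [ 0.59  -0.156  0.   ]
punch [0.695 0.324 0.   ]
```

```bash
cat >> h.py <<'E'
YAW=np.radians(-9.75); BX=np.array([np.cos(YAW),np.sin(YAW),0]); BY=np.array([-np.sin(YAW),np.cos(YAW),0]); Z=np.array([0,0,1.])
UP=.951*BX+.309*Z; NN=-.309*BX+.951*Z; BC=np.array([.5626,.0055,0])
def rot(y,z): return np.column_stack([np.cross(y,z),y,z])
def pose():
    o=bot.get_obs(); return o["ee_pos"],R.from_euler("xyz",o["tcp_rot"],degrees=True).as_matrix(),o
def rows(p,M,N=None,frm=None):
    p0,M0=frm or pose()[:2]; w=R.from_matrix(M0.T@M).as_rotvec(); d=p-p0
    if N is None: N=int(max(np.ceil(np.linalg.norm(d)/.055),np.ceil(np.linalg.norm(w)/.17),1))
    S=sum(R.from_rotvec(w/N*k).as_matrix() for k in range(N)); t=np.linalg.solve(S,M0.T@d)
    print("N",N,"travel",np.round(t*1e3,1).tolist(),"twist",np.round(w/N,4).tolist())
E
python3 - <<'E'
from h import *
c=np.array([.5634,.0208,.1285])
rows(c+.09*NN,rot(UP,-NN))
E
```

```text
N 12 travel [-55.7, 1.3, 3.8] twist [-0.0217, -0.0186, 0.1176]
```

```bash
r='{"gripper":70,"travel":[-55.7,1.3,3.8],"twist":[-0.0217,-0.0186,0.1176]}'; python3 -m crank '[{"gripper":70,"travel":[-55.7,1.3,3.8],"twist":[-0.0217,-0.0186,0.1176]},{"gripper":70,"travel":[-55.7,1.3,3.8],"twist":[-0.0217,-0.0186,0.1176]},{"gripper":70,"travel":[-55.7,1.3,3.8],"twist":[-0.0217,-0.0186,0.1176]},{"gripper":70,"travel":[-55.7,1.3,3.8],"twist":[-0.0217,-0.0186,0.1176]},{"gripper":70,"travel":[-55.7,1.3,3.8],"twist":[-0.0217,-0.0186,0.1176]},{"gripper":70,"travel":[-55.7,1.3,3.8],"twist":[-0.0217,-0.0186,0.1176]},{"gripper":70,"travel":[-55.7,1.3,3.8],"twist":[-0.0217,-0.0186,0.1176]},{"gripper":70,"travel":[-55.7,1.3,3.8],"twist":[-0.0217,-0.0186,0.1176]},{"gripper":70,"travel":[-55.7,1.3,3.8],"twist":[-0.0217,-0.0186,0.1176]},{"gripper":70,"travel":[-55.7,1.3,3.8],"twist":[-0.0217,-0.0186,0.1176]},{"gripper":70,"travel":[-55.7,1.3,3.8],"twist":[-0.0217,-0.0186,0.1176]},{"gripper":70,"travel":[-55.7,1.3,3.8],"twist":[-0.0217,-0.0186,0.1176]}]'
python3 - <<'E'
from h import *
c=np.array([.5634,.0208,.1285])
print(pose()[2]["q"]);im=bot.camera("wrist");cv2.imwrite("pics/w1.png",cv2.resize(im[:,:,::-1],(800,600)))
rows(c+.09*NN,rot(UP,-NN))
for k,p in dict(c=c+.011*NN,l=c+.07*BY+.011*NN,r=c-.07*BY+.011*NN).items(): print(k,proj("wrist",p)*800/560)
E
```

```text
time: 1.65
ee_pos: [0.5364, 0.0242, 0.2137]
tcp_rot: [161.9, -0.1, 80.1]
wrist_force: [0.1, 0.7, 1.1]
opening: 0.0699
grasp_force: 0.0
[  4.97340619 -15.10027588 -12.82901228  74.75514117  -4.5054657
 104.23811757]
N 1 travel [5.9, -0.5, -0.8] twist [0.002, 0.0037, -0.0116]
c [401.30465072 299.10717602]
l [399.50526934 155.96071839]
r [402.82005348 419.66223898]
```

View pics/w1.png

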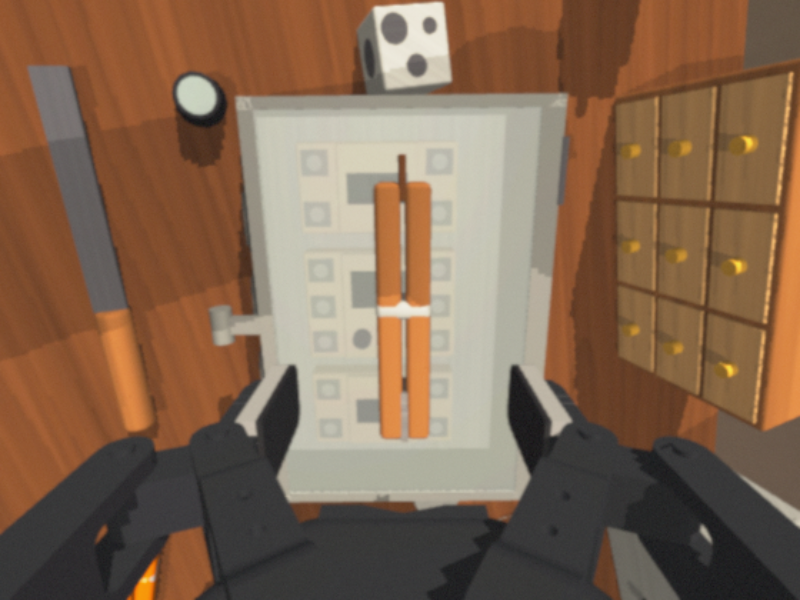

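The wrist view confirms the leak breaker is the middle one, with its lever at (362,288) and button at (362,338). The clamp is centred at about (403,310), the knob at (222,325), and the left cover corners at (240,100) and (565,97).

Run:
```python
from h import *
k=800/560
# features on known heights -> world (wrist view)
def onplane(u,v,h): # plane through box front top rim offset h along normal
    o,d=ray("wrist",u/k,v/k); P0=BC-.078*BX+.092*Z+h*NN; return o+d*((P0-o)@NN)/(d@NN)
def boxc(p): q=p-BC; return np.round([q@BX*1e3,q@BY*1e3,q[2]*1e3],1)
for n,u,v,h in [("FL",240,100,.004),("BL",565,97,.004),("FR",288,496,.004),("BR",522,497,.004),("knob",222,325,.004),("clL",403,184,.026),("clR",404,438,.026),("band",403,310,.026),("butt",362,338,-.022),("lev",362,288,-.004),("levA",375,188,-.004),("levB",368,411,-.004)]:
    print(n,boxc(onplane(u,v,h)))
```

```text
FL [-73.8 112.7  97.6]
BL [ 78.  112.4 146.9]
FR [ -69.8 -120.    98.9]
BR [  72.2 -122.7  145. ]
knob [-96.1  -4.1  90.3]
clL [ -5.   72.6 143.1]
clR [ -5.9 -64.  142.8]
band [ -5.6  10.6 142.9]
butt [-15.7 -23.   89.1]
lev [-18.5  14.4 107.1]
levA [ -9.9  69.7 109.9]
levB [-17.7 -64.4 107.4]
```

Run:
```python
from h import *
c=BC-.0021*BX+.006*BY+.1324*Z; M=rot(UP,-NN); a=c+.05*NN; b=c-.008*NN
rows(a,M,2); rows(b,M,3,frm=(a,M))
```

```text
N 2 travel [-1.6, 0.2, 17.7] twist [0.001, 0.0018, -0.0058]
N 3 travel [0.0, -0.0, 19.3] twist [-0.0, -0.0, 0.0]
```

```bash
python3 -m crank '[{"gripper":60,"travel":[-1.6,0.2,17.7],"twist":[0.001,0.0018,-0.0058]},{"gripper":60,"travel":[-1.6,0.2,17.7],"twist":[0.001,0.0018,-0.0058]},{"gripper":60,"travel":[0,0,19.3],"twist":[0,0,0]},{"gripper":60,"travel":[0,0,19.3],"twist":[0,0,0]},{"gripper":60,"travel":[0,0,19.3],"twist":[0,0,0]},{"gripper":60,"travel":[0,0,0],"twist":[0,0,0]}]' 30
python3 -m crank '[{"gripper":15,"travel":[0,0,0],"twist":[0,0,0]},{"gripper":15,"travel":[0,0,0],"twist":[0,0,0]},{"gripper":15,"travel":[0,0,0],"twist":[0,0,0]},{"gripper":15,"travel":[0,0,0],"twist":[0,0,0]}]' 30
python3 - <<'E'
from h import *
c=BC-.0021*BX+.006*BY+.1324*Z; M=rot(UP,-NN);rows(c-.008*NN,M,1)
E
```

```text
time: 2.45
ee_pos: [0.5638, 0.0194, 0.1222]
tcp_rot: [162.3, 0.0, 81.1]
wrist_force: [0.5, -0.5, 0.1]
opening: 0.0599
grasp_force: 0.0
time: 2.95
ee_pos: [0.565, 0.0186, 0.1263]
tcp_rot: [162.0, -0.1, 81.0]
wrist_force: [-1.4, 2.9, 3.7]
opening: 0.0274
grasp_force: 32.9
N 1 travel [-7.3, -0.4, 1.4] twist [-0.0, -0.0056, 0.012]
```

```bash
python3 -m crank '[{"gripper":15,"travel":[0,0,-40],"twist":[0,0,0]},{"gripper":15,"travel":[0,0,-50],"twist":[0,0,0]}]' 30
python3 - <<'E'
from h import *
im=cv2.imread("pics/scene0.png"); hsv=cv2.cvtColor(im,cv2.COLOR_BGR2HSV)
m=((hsv[...,1]<75)&(hsv[...,2]>110)).astype(np.uint8); roi=np.zeros_like(m); roi[265:390,338:455]=1; m*=roi
m=cv2.morphologyEx(m,cv2.MORPH_OPEN,np.ones((3,3)))
cs=cv2.findContours(m,cv2.RETR_EXTERNAL,cv2.CHAIN_APPROX_NONE)[0]; c=cv2.convexHull(max(cs,key=cv2.contourArea))
W=np.array([plane("scene",*p[0],.018)[:2] for p in c],np.float32)
print(cv2.approxPolyDP(c,4,True)[:,0].tolist()); print(np.round([plane("scene",*p[0],.018)[:2] for p in cv2.approxPolyDP(c,4,True)],3).tolist())
print(cv2.minAreaRect(W*1000))
E
```

```text
time: 3.2
ee_pos: [0.5363, 0.0223, 0.2106]
tcp_rot: [162.2, 0.0, 81.0]
wrist_force: [1.5, 0.4, -0.4]
opening: 0.0273
grasp_force: 32.2
[[370, 298], [416, 361], [410, 373], [347, 335]]
[[0.442, 0.3], [0.493, 0.457], [0.523, 0.463], [0.552, 0.325]]
((482.7230224609375, 381.8486022949219), (115.76005554199219, 146.99607849121094), 10.710284233093262)
```

Run:
```python
from h import *
im=cv2.cvtColor(bot.camera("scene"),cv2.COLOR_RGB2BGR)
cv2.imwrite("pics/b1.png",cv2.resize(im[260:385,335:460],None,fx=4.8,fy=4.8,interpolation=cv2.INTER_CUBIC))
```

```text
(no output)
```

View pics/b1.png

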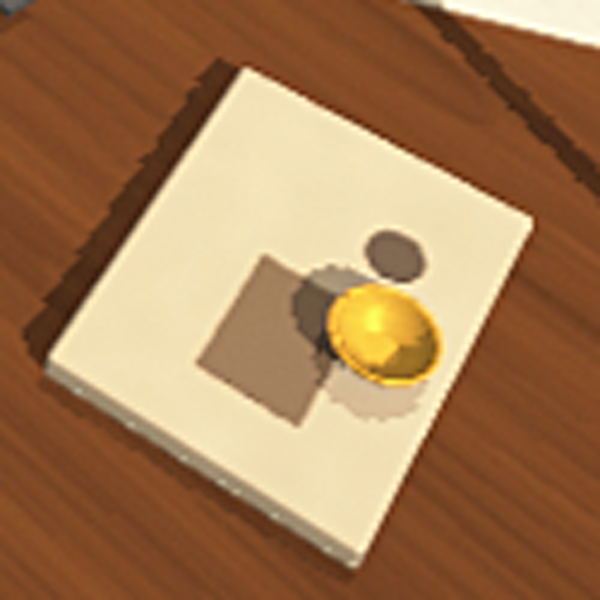

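The board's top corners are at (243,68), (533,218), (358,552) and (48,362), and the dish rim is centred at (385,333).

Run:
```python
from h import *
f=lambda u,v,z:plane("scene",335+u/4.8,260+v/4.8,z)
P=np.array([f(u,v,.018) for u,v in [(243,68),(533,218),(358,552),(48,362)]]); print(np.round(P,4))
d=f(385,333,.036);print("dish",d)
x=P[2]+P[3]-P[0]-P[1]; a=np.arctan2(x[1],x[0]); y=P[1]+P[2]-P[0]-P[3]; b=np.arctan2(-y[0],y[1]); print(np.degrees([a,b]),np.linalg.norm(x)/2,np.linalg.norm(y)/2)
t=(a+b)/2; bx=np.array([np.cos(t),np.sin(t),0]);by=np.array([-np.sin(t),np.cos(t),0]); C=P.mean(0)
print("dish rel",(d-C)@bx,(d-C)@by)
T=C-.040*by; T[2]=.018
M=rot(-by,-Z)
p0,M0,_=pose(); hi=T+.16*Z+0; print(T,hi)
rows(hi,M); rows(T+.060*Z,M,2,frm=(hi,M)); np.save("T.npy",np.c_[T,bx,by])
```

```text
[[0.3604 0.2837 0.018 ]
 [0.3309 0.4286 0.018 ]
 [0.5267 0.4644 0.018 ]
 [0.5559 0.3223 0.018 ]]
dish [0.44518486 0.41833628 0.036     ]
[10.77312819 11.5541023 ] 0.19913722717569365 0.14651534212612083
dish rel 0.010094687295942924 0.04242143472548965
[0.45123891 0.33551995 0.018     ] [0.45123891 0.33551995 0.178     ]
N 8 travel [24.4, -35.9, -0.4] twist [0.0347, -0.0246, 0.1509]
N 2 travel [0.0, 0.0, 50.0] twist [0.0, 0.0, 0.0]
```

```bash
python3 -m crank '[{"gripper":15,"travel":[24.4,-35.9,-0.4],"twist":[0.0347,-0.0246,0.1509]},{"gripper":15,"travel":[24.4,-35.9,-0.4],"twist":[0.0347,-0.0246,0.1509]},{"gripper":15,"travel":[24.4,-35.9,-0.4],"twist":[0.0347,-0.0246,0.1509]},{"gripper":15,"travel":[24.4,-35.9,-0.4],"twist":[0.0347,-0.0246,0.1509]},{"gripper":15,"travel":[24.4,-35.9,-0.4],"twist":[0.0347,-0.0246,0.1509]},{"gripper":15,"travel":[24.4,-35.9,-0.4],"twist":[0.0347,-0.0246,0.1509]},{"gripper":15,"travel":[24.4,-35.9,-0.4],"twist":[0.0347,-0.0246,0.1509]},{"gripper":15,"travel":[24.4,-35.9,-0.4],"twist":[0.0347,-0.0246,0.1509]},{"gripper":15,"travel":[0,0,0],"twist":[0,0,0]}]' 30
python3 - <<'E'
from h import *
D=np.load("T.npy");T,bx,by=D.T;M=rot(-by,-Z);a=T+.05*Z;b=T+.0055*Z
print(pose()[2]["q"]);rows(a,M);rows(b,M,3,frm=(a,M))
E
```

```text
time: 4.38
ee_pos: [0.4982, 0.2237, 0.1711]
tcp_rot: [-174.8, 1.2, 21.5]
wrist_force: [-0.6, -0.3, -1.0]
opening: 0.0271
grasp_force: 32.3
[ 21.4577845    4.78545348   3.05869563  89.50473413   5.22381099
 179.94131345]
N 3 travel [-2.8, -38.2, 36.8] twist [-0.0297, 0.0099, 0.0599]
N 3 travel [0.0, 0.0, 14.8] twist [0.0, 0.0, 0.0]
```

Run:
```python
from h import *
D=np.load("T.npy");T,bx,by=D.T;M=rot(by,-Z);a=T+.10*Z
p,M0,_=pose()
w=R.from_matrix(M0.T@M).as_rotvec();print(w)
rows(a,M,18)
```

```text
[-0.04388929 -0.13213307 -2.95880526]
N 18 travel [9.7, -1.7, 3.2] twist [-0.0024, -0.0073, -0.1644]
```

```bash
python3 -m crank '[{"gripper":15,"travel":[9.7,-1.7,3.2],"twist":[-0.0024,-0.0073,-0.1644]},{"gripper":15,"travel":[9.7,-1.7,3.2],"twist":[-0.0024,-0.0073,-0.1644]},{"gripper":15,"travel":[9.7,-1.7,3.2],"twist":[-0.0024,-0.0073,-0.1644]},{"gripper":15,"travel":[9.7,-1.7,3.2],"twist":[-0.0024,-0.0073,-0.1644]},{"gripper":15,"travel":[9.7,-1.7,3.2],"twist":[-0.0024,-0.0073,-0.1644]},{"gripper":15,"travel":[9.7,-1.7,3.2],"twist":[-0.0024,-0.0073,-0.1644]},{"gripper":15,"travel":[9.7,-1.7,3.2],"twist":[-0.0024,-0.0073,-0.1644]},{"gripper":15,"travel":[9.7,-1.7,3.2],"twist":[-0.0024,-0.0073,-0.1644]},{"gripper":15,"travel":[9.7,-1.7,3.2],"twist":[-0.0024,-0.0073,-0.1644]},{"gripper":15,"travel":[9.7,-1.7,3.2],"twist":[-0.0024,-0.0073,-0.1644]},{"gripper":15,"travel":[9.7,-1.7,3.2],"twist":[-0.0024,-0.0073,-0.1644]},{"gripper":15,"travel":[9.7,-1.7,3.2],"twist":[-0.0024,-0.0073,-0.1644]}]' 30
python3 -m crank '[{"gripper":15,"travel":[9.7,-1.7,3.2],"twist":[-0.0024,-0.0073,-0.1644]},{"gripper":15,"travel":[9.7,-1.7,3.2],"twist":[-0.0024,-0.0073,-0.1644]},{"gripper":15,"travel":[9.7,-1.7,3.2],"twist":[-0.0024,-0.0073,-0.1644]},{"gripper":15,"travel":[9.7,-1.7,3.2],"twist":[-0.0024,-0.0073,-0.1644]},{"gripper":15,"travel":[9.7,-1.7,3.2],"twist":[-0.0024,-0.0073,-0.1644]},{"gripper":15,"travel":[9.7,-1.7,3.2],"twist":[-0.0024,-0.0073,-0.1644]},{"gripper":15,"travel":[0,0,0],"twist":[0,0,0]}]' 30
python3 - <<'E'
from h import *
D=np.load("T.npy");T,bx,by=D.T;M=rot(by,-Z);a=T+.045*Z;b=T+.0055*Z
print(pose()[2]["q"]);rows(a,M);rows(b,M,3,frm=(a,M))
E
```

```text
time: 5.88
ee_pos: [0.5049, 0.3261, 0.1371]
tcp_rot: [-178.3, -1.7, 135.2]
wrist_force: [-0.2, -0.1, -0.5]
opening: 0.0272
grasp_force: 32.3
time: 6.75
ee_pos: [0.4486, 0.337, 0.1194]
tcp_rot: [180.0, 0.1, -168.6]
wrist_force: [0.7, 0.1, -1.3]
opening: 0.0271
grasp_force: 32.3
[ 3.69359626e+01  5.62606780e+00 -1.59305581e+00  8.26869816e+01
 -3.66201316e-02  2.55598962e+01]
N 2 travel [-1.1, -1.0, 28.2] twist [0.0001, 0.0009, 0.0019]
N 3 travel [0.0, 0.0, 13.2] twist [0.0, 0.0, 0.0]
```

```bash
python3 -m crank '[{"gripper":15,"travel":[-1.1,-1.0,28.2],"twist":[0,0,0]},{"gripper":15,"travel":[-1.1,-1.0,28.2],"twist":[0,0,0]},{"gripper":15,"travel":[0,0,13.2],"twist":[0,0,0]},{"gripper":15,"travel":[0,0,12.0],"twist":[0,0,0]},{"gripper":15,"travel":[0,0,9],"twist":[0,0,0]},{"gripper":15,"travel":[0,0,3],"twist":[0,0,0]},{"gripper":15,"travel":[0,0,0],"twist":[0,0,0]}]' 30
python3 - <<'E'
from h import *
im=cv2.cvtColor(bot.camera("side"),cv2.COLOR_RGB2BGR)
cv2.imwrite("pics/s2.png",cv2.resize(im[130:250,150:310],None,fx=5,fy=5,interpolation=cv2.INTER_CUBIC))
E
```

```text
time: 7.62
ee_pos: [0.4523, 0.3358, 0.026]
tcp_rot: [180.0, 0.1, -168.6]
wrist_force: [-0.1, 0.1, -1.2]
opening: 0.0275
grasp_force: 32.3
```

View pics/s2.png

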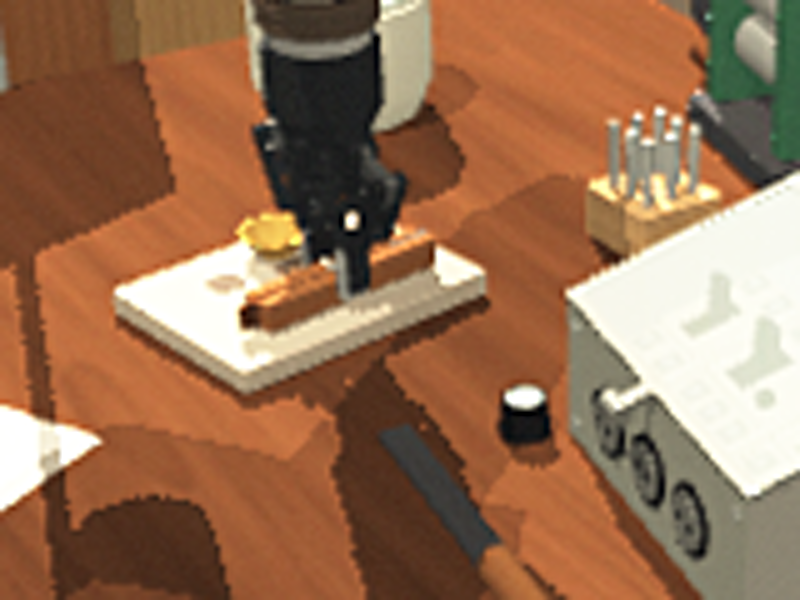

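The side view shows the clamp held just above the free half of the board, from (245,312) to (432,248), clear of the dish. I'll lower it to contact.

```bash
python3 -m crank '[{"gripper":15,"travel":[0,0,1.5],"twist":[0,0,0]},{"gripper":15,"travel":[0,0,1.5],"twist":[0,0,0]},{"gripper":15,"travel":[0,0,0],"twist":[0,0,0]}]'; python3 -m crank '[{"gripper":15,"travel":[0,0,1.5],"twist":[0,0,0]},{"gripper":15,"travel":[0,0,0],"twist":[0,0,0]}]'
```

```text
time: 8.05
ee_pos: [0.4524, 0.3358, 0.0232]
tcp_rot: [179.9, 0.1, -168.6]
wrist_force: [-0.0, -0.6, 3.0]
opening: 0.0273
grasp_force: 32.8
time: 8.3
ee_pos: [0.4525, 0.3359, 0.0232]
tcp_rot: [179.9, 0.2, -168.6]
wrist_force: [-6.0, -3.6, 15.6]
opening: 0.0273
grasp_force: 34.3
```

```bash
python3 -m crank '[{"gripper":45,"travel":[0,0,0],"twist":[0,0,0]},{"gripper":45,"travel":[0,0,0],"twist":[0,0,0]},{"gripper":45,"travel":[0,0,0],"twist":[0,0,0]},{"gripper":45,"travel":[0,0,-30],"twist":[0,0,0]},{"gripper":45,"travel":[0,0,-50],"twist":[0,0,0]},{"gripper":45,"travel":[0,0,-60],"twist":[0,0,0]},{"gripper":45,"travel":[0,0,0],"twist":[0,0,0]}]'
sed -i 's/^UP=/BC=np.array([.5626,.0055,0])+.0015*BX-.0035*BY; UP=/; s/; BC=np.array(\[.5626,.0055,0\])$//' h.py
python3 - <<'E'
from h import *
H=BC+.078*BX+.145*Z; K=H-.186*UP; print(BC,K)
rows(K+.10*Z,rot(BY,-Z))
E
```

```text
time: 9.18
ee_pos: [0.4537, 0.3368, 0.1664]
tcp_rot: [179.8, 0.5, -168.6]
wrist_force: [0.7, 0.1, -0.1]
opening: 0.0448
grasp_force: 0.0
[0.56348561 0.00179653 0.        ] [0.46602791 0.01854282 0.087526  ]
N 6 travel [0.3, -53.4, -3.7] twist [0.0009, 0.0013, 0.0614]
```

```bash
python3 -m crank '[{"gripper":45,"travel":[0.3,-53.4,-3.7],"twist":[0.0009,0.0013,0.0614]},{"gripper":45,"travel":[0.3,-53.4,-3.7],"twist":[0.0009,0.0013,0.0614]},{"gripper":45,"travel":[0.3,-53.4,-3.7],"twist":[0.0009,0.0013,0.0614]},{"gripper":45,"travel":[0.3,-53.4,-3.7],"twist":[0.0009,0.0013,0.0614]},{"gripper":45,"travel":[0.3,-53.4,-3.7],"twist":[0.0009,0.0013,0.0614]},{"gripper":45,"travel":[0.3,-53.4,-3.7],"twist":[0.0009,0.0013,0.0614]},{"gripper":45,"travel":[0,0,0],"twist":[0,0,0]}]'
python3 - <<'E'
from h import *
K=BC+.078*BX+.145*Z-.186*UP; k=800/560
rows(K+.10*Z,rot(BY,-Z),1); print("pred knob",proj("wrist",K)*k)
im=bot.camera("wrist");a=cv2.resize(im[:,:,::-1],(560,420))
s=cv2.cvtColor(bot.camera("scene"),cv2.COLOR_RGB2BGR)[265:385,335:455]
cv2.imwrite("pics/w2.png",np.hstack([a,cv2.resize(s,(240,420))]))
print(proj("wrist",K))
E
```

```text
time: 10.05
ee_pos: [0.4642, 0.0144, 0.1836]
tcp_rot: [-179.6, -0.3, 170.0]
wrist_force: [0.6, 0.7, -0.1]
opening: 0.0448
grasp_force: 0.0
N 1 travel [-1.1, 4.4, -4.0] twist [-0.0061, -0.006, -0.0051]
pred knob [413.13030939 304.15998824]
[285.95433829 213.17710876]
```

View pics/w2.png

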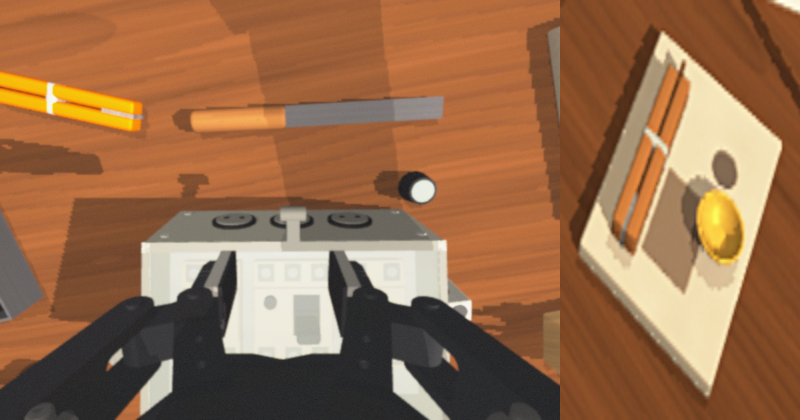

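The wrist view shows the knob at (293,214), about 7 px to the +y side of the prediction. The scene inset shows the clamp lying flat on the free half of the board. The first wrist view was taken while the arm was still settling, so I'll go back to the two-camera box pose, nudged by this view.

Run:
```python
from h import *
for u,v in [(293,214),(142,248),(446,246)]:
    z=.0875 if u==293 else .096
    o,d=ray("wrist",u,v);p=o+d*(z-o[2])/d[2]; q=p-np.array([.5626,.0055,0]);print(np.round(p,4),q@BX*1e3,q@BY*1e3)
```

```text
[0.4677 0.024  0.0875] -96.70216572476563 2.108404055199669
[ 0.4728 -0.0986  0.096 ] -70.92385909459797 -117.77365422887318
[0.5114 0.1387 0.096 ] -73.07083109578191 122.63969197489557
```

```bash
sed -i 's/+.0015\*BX-.0035\*BY/+.002*BX+.0021*BY/; s/radians(-9.75)/radians(-9.5)/' h.py
python3 - <<'E'
from h import *
K=BC+.078*BX+.145*Z-.186*UP; M=rot(BY,-Z); print(K); a=K+.04*Z
rows(a,M,2); rows(K-.013*Z,M,2,frm=(a,M))
E
```

```text
[0.46738933 0.023562   0.087526  ]
N 2 travel [-1.0, 3.7, 27.9] twist [-0.0027, -0.0032, -0.0027]
N 2 travel [0.0, 0.0, 26.5] twist [0.0, 0.0, 0.0]
```

```bash
python3 -m crank '[{"gripper":45,"travel":[-1.0,3.7,27.9],"twist":[-0.0027,-0.0032,-0.0027]},{"gripper":45,"travel":[-1.0,3.7,27.9],"twist":[-0.0027,-0.0032,-0.0027]},{"gripper":45,"travel":[0,0,26],"twist":[0,0,0]},{"gripper":45,"travel":[0,0,24],"twist":[0,0,0]},{"gripper":45,"travel":[0,0,0],"twist":[0,0,0]}]' 
python3 -m crank '[{"gripper":10,"travel":[0,0,0],"twist":[0,0,0]},{"gripper":10,"travel":[0,0,0],"twist":[0,0,0]},{"gripper":10,"travel":[0,0,0],"twist":[0,0,0]},{"gripper":10,"travel":[0,0,0],"twist":[0,0,0]}]' 30
python3 - <<'E'
from h import *
M=rot(BY,-Z); H=BC+.078*BX+.145*Z; K=H-.186*UP
p,M0,o=pose(); off=p-K; print("off box",off@BX*1e3,off@BY*1e3,off[2]*1e3)
# arc: M constant as held; print rows in tool axes per angle step
prev=p
for i,th in enumerate(np.linspace(0,2.1,29)[1:]):
    q=p+ (.186*(-np.cos(th)*UP+np.sin(th)*NN)+.186*UP); d=M0.T@(q-prev); prev=q; print(i+1,np.round(d*1e3,1).tolist())
E
```

```text
time: 10.78
ee_pos: [0.4663, 0.0251, 0.0761]
tcp_rot: [-180.0, -0.2, 170.7]
wrist_force: [-0.1, 0.1, -0.5]
opening: 0.0451
grasp_force: 0.0
time: 11.28
ee_pos: [0.4676, 0.022, 0.0793]
tcp_rot: [-179.7, 0.1, 170.5]
wrist_force: [-3.6, -13.9, 2.6]
opening: 0.0189
grasp_force: 32.4
off box 0.41268663589716303 -1.4844826899873236 -8.236454915256402
1 [3.8, -0.1, -13.4]
2 [2.8, -0.1, -13.7]
3 [1.7, -0.1, -13.8]
4 [0.7, -0.1, -13.9]
5 [-0.4, -0.1, -13.9]
6 [-1.4, -0.1, -13.9]
7 [-2.4, -0.1, -13.7]
8 [-3.5, -0.1, -13.5]
9 [-4.5, -0.1, -13.2]
10 [-5.4, -0.1, -12.8]
11 [-6.4, -0.1, -12.4]
12 [-7.3, -0.1, -11.9]
13 [-8.2, -0.1, -11.3]
14 [-9.0, -0.1, -10.7]
15 [-9.8, -0.0, -10.0]
16 [-10.5, -0.0, -9.2]
17 [-11.1, -0.0, -8.4]
18 [-11.7, -0.0, -7.5]
19 [-12.3, -0.0, -6.6]
20 [-12.7, -0.0, -5.7]
21 [-13.1, -0.0, -4.7]
22 [-13.4, -0.0, -3.7]
23 [-13.7, -0.0, -2.7]
24 [-13.8, -0.0, -1.7]
25 [-13.9, -0.0, -0.6]
26 [-13.9, 0.0, 0.4]
27 [-13.9, 0.0, 1.5]
28 [-13.7, 0.0, 2.5]
```

```bash
python3 -m crank '[{"gripper":10,"travel":[3.8,-2,-13.4],"twist":[0,0,0]},{"gripper":10,"travel":[2.8,-0.9,-13.7],"twist":[0,0,0]},{"gripper":10,"travel":[1.7,-0.1,-13.8],"twist":[0,0,0]},{"gripper":10,"travel":[0.7,-0.1,-13.9],"twist":[0,0,0]},{"gripper":10,"travel":[-0.4,-0.1,-13.9],"twist":[0,0,0]},{"gripper":10,"travel":[-1.4,-0.1,-13.9],"twist":[0,0,0]},{"gripper":10,"travel":[0,0,0],"twist":[0,0,0]}]'
python3 - <<'E'
from h import *
H=BC+.078*BX+.145*Z
p,M0,o=pose(); g=p+.0082*Z-H; print("r",np.hypot(g@UP,g@NN),"th",np.arctan2(g@NN,-(g@UP)),"y",g@BY)
E
```

```text
time: 12.15
ee_pos: [0.4608, 0.0227, 0.1625]
tcp_rot: [179.9, 0.2, 170.6]
wrist_force: [4.6, 5.0, -2.3]
opening: 0.0188
grasp_force: 31.9
r 0.18505304587391375 th 0.4537483184091044 y -0.0019583749378052698
```

Tracking well, with low forces. Continuing the swing.

```bash
python3 -m crank '[{"gripper":10,"travel":[-2.4,0,-13.7],"twist":[0,0,0]},{"gripper":10,"travel":[-3.5,-0.1,-13.5],"twist":[0,0,0]},{"gripper":10,"travel":[-4.5,-0.1,-13.2],"twist":[0,0,0]},{"gripper":10,"travel":[-5.4,-0.1,-12.8],"twist":[0,0,0]},{"gripper":10,"travel":[-6.4,-0.1,-12.4],"twist":[0,0,0]},{"gripper":10,"travel":[-7.3,-0.1,-11.9],"twist":[0,0,0]},{"gripper":10,"travel":[-8.2,-0.1,-11.3],"twist":[0,0,0]},{"gripper":10,"travel":[-9,-0.1,-10.7],"twist":[0,0,0]},{"gripper":10,"travel":[-9.8,0,-10],"twist":[0,0,0]},{"gripper":10,"travel":[-10.5,0,-9.2],"twist":[0,0,0]},{"gripper":10,"travel":[0,0,0],"twist":[0,0,0]}]'
python3 - <<'E'
from h import *
H=BC+.078*BX+.145*Z
p,M0,o=pose(); g=p+.0082*Z-H; print("r",np.hypot(g@UP,g@NN),"th",np.arctan2(g@NN,-(g@UP)),"y",g@BY,o["q"])
E
```

```text
time: 13.52
ee_pos: [0.5261, 0.0117, 0.2798]
tcp_rot: [179.9, 0.0, 170.6]
wrist_force: [1.3, 8.8, -1.3]
opening: 0.0186
grasp_force: 31.1
r 0.18474778135744152 th 1.1993000810855678 y -0.0019985266888667697 [  1.19601144   3.05690706  13.50700042 100.42101715   0.14473895
  10.56410676]
```

```bash
python3 -m crank '[{"gripper":10,"travel":[-11.1,-0.5,-8.4],"twist":[0,0,0]},{"gripper":10,"travel":[-11.7,-0.5,-7.5],"twist":[0,0,0]},{"gripper":10,"travel":[-12.3,0,-6.6],"twist":[0,0,0]},{"gripper":10,"travel":[-12.7,0,-5.7],"twist":[0,0,0]},{"gripper":10,"travel":[-13.1,0,-4.7],"twist":[0,0,0]},{"gripper":10,"travel":[-13.4,0,-3.7],"twist":[0,0,0]},{"gripper":10,"travel":[-13.7,0,-2.7],"twist":[0,0,0]},{"gripper":10,"travel":[-13.8,0,-1.7],"twist":[0,0,0]},{"gripper":10,"travel":[-13.9,0,-0.6],"twist":[0,0,0]},{"gripper":10,"travel":[-13.9,0,0.4],"twist":[0,0,0]},{"gripper":10,"travel":[-13.9,0,1.5],"twist":[0,0,0]},{"gripper":10,"travel":[0,0,0],"twist":[0,0,0]}]'
python3 - <<'E'
from h import *
H=BC+.078*BX+.145*Z
p,M0,o=pose(); g=p+.0082*Z-H; print("r",np.hypot(g@UP,g@NN),"th",np.arctan2(g@NN,-(g@UP)),"y",g@BY,o["q"])
E
```

```text
time: 15.02
ee_pos: [0.6679, -0.0119, 0.3202]
tcp_rot: [179.8, 0.1, 170.7]
wrist_force: [1.9, 10.4, 4.7]
opening: 0.0192
grasp_force: 31.3
r 0.18532799401231992 th 2.0297896931484734 y -0.0018331837915750923 [ -1.10219188  27.55288382  48.23941877 110.53832064   0.19997285
   8.22557541]
```

```bash
python3 -m crank '[{"gripper":10,"travel":[-12,0,2.2],"twist":[0,0,0]},{"gripper":10,"travel":[-3,0,0.6],"twist":[0,0,0]},{"gripper":10,"travel":[0,0,0],"twist":[0,0,0]}]'
python3 - <<'E'
from h import *
H=BC+.078*BX+.145*Z
p,M0,o=pose(); g=p+.0082*Z-H; print("r",np.hypot(g@UP,g@NN),"th",np.arctan2(g@NN,-(g@UP)),"y",g@BY)
E
```

```text
time: 15.4
ee_pos: [0.6822, -0.0142, 0.3178]
tcp_rot: [179.8, 0.1, 170.7]
wrist_force: [2.6, 10.9, 6.5]
opening: 0.0187
grasp_force: 33.0
r 0.18565184719582278 th 2.109037707789161 y -0.0018067462466754254
```

```bash
python3 -m crank '[{"gripper":45,"travel":[0,0,0],"twist":[0,0,0]},{"gripper":45,"travel":[0,0,0],"twist":[0,0,0]},{"gripper":45,"travel":[0,0,-12],"twist":[0,0,0]},{"gripper":45,"travel":[0,0,-25],"twist":[0,0,0]},{"gripper":45,"travel":[20,0,-10],"twist":[0,0,0]},{"gripper":0,"travel":[40,0,0],"twist":[0,0,0]},{"gripper":0,"travel":[50,0,0],"twist":[0,0,0]},{"gripper":0,"travel":[50,0,0],"twist":[0,0,0]},{"gripper":0,"travel":[0,0,0],"twist":[0,0,0]}]'
python3 - <<'E'
from h import *
p,M0,o=pose();T=np.array(bot.calibration("wrist")["camera_from_world"]);print("cam in tool",M0.T@(-T[:3,:3].T@T[:3,3]-p), M0.T@T[2,:3])
B=BC-.012*BX+.1*Z; M=rot(BY,-NN); a=B+.12*NN; print(a)
rows(a,M)
E
```

```text
time: 16.52
ee_pos: [0.5206, 0.0096, 0.3649]
tcp_rot: [-180.0, 0.1, 170.6]
wrist_force: [0.1, 0.4, 0.6]
opening: -0.0001
grasp_force: 0.0
cam in tool [ 0.0701823  -0.00069935 -0.14191239] [-2.78011814e-01  2.79629266e-04  9.60577614e-01]
[0.51651227 0.01534164 0.21412   ]
N 3 travel [7.0, 1.7, 50.0] twist [-0.0, -0.1041, 0.0005]
```

```bash
python3 -m crank '[{"gripper":0,"travel":[7,1.7,50],"twist":[0,-0.1041,0.0005]},{"gripper":0,"travel":[7,1.7,50],"twist":[0,-0.1041,0.0005]},{"gripper":0,"travel":[7,1.7,50],"twist":[0,-0.1041,0.0005]},{"gripper":0,"travel":[0,0,0],"twist":[0,0,0]},{"gripper":0,"travel":[0,0,0],"twist":[0,0,0]}]'
python3 - <<'E'
from h import *
s=cv2.cvtColor(bot.camera("side"),cv2.COLOR_RGB2BGR)[90:270,220:390]
print("cal");c=bot.calibration("wrist");im=bot.camera("wrist");cv2.imwrite("pics/w3raw.png",im[:,:,::-1])
cv2.imwrite("pics/w3.png",np.hstack([im[:,:,::-1],cv2.resize(s,(240,420))]))
np.savez("w3.npz",T=c["camera_from_world"],p=pose()[0])
f=lambda s,y,h:BC+.1175*Z+s*UP+y*BY+h*NN
for n,p in dict(FL=f(-.082,.12,0),FR=f(-.082,-.12,0),BL=f(.082,.12,0),BR=f(.082,-.12,0),butt=f(-.0258,-.02,-.022)).items(): print(n,proj("wrist",p,c))
E
```

```text
time: 17.15
ee_pos: [0.5218, 0.015, 0.2338]
tcp_rot: [180.0, 16.4, 170.5]
wrist_force: [1.1, -0.7, 1.0]
opening: 0.0
grasp_force: 0.0
cal
FL [427.34212876 113.85865403]
FR [135.91898266 113.8498958 ]
BL [407.15913561 292.86802007]
BR [156.26292742 293.06737392]
butt [260.39770034 177.494036  ]
```

View pics/w3.png

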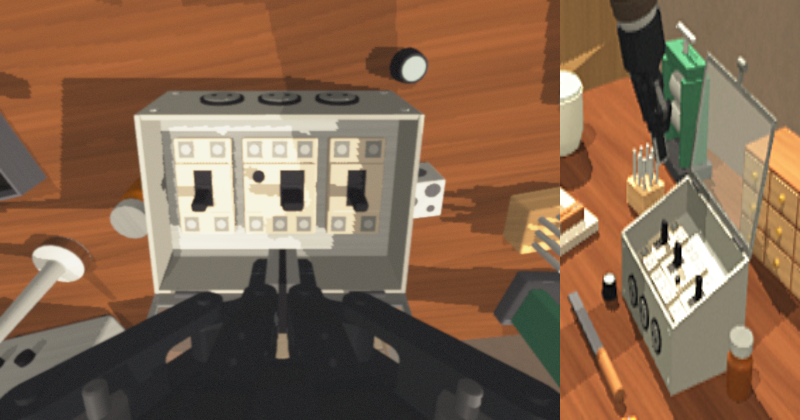

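The wrist view shows the cover open and the button at (259,177), against a predicted (260,177.5). The lever is up at (293,190), with its tip leaning away from the robot, and the box corners match. The side inset shows the cover standing at its stop. Moving over the button now.

```bash
cat >> h.py <<'E'
F=lambda s,y,h:BC+.1175*Z+s*UP+y*BY+h*NN   # slope coords, m; h from rim plane
MB=rot(BY,-NN)
def slope(p): q=p-BC-.1175*Z; return np.round([q@UP*1e3,q@BY*1e3,q@NN*1e3],1)
E
python3 - <<'E'
from h import *
a=F(-.026,-.0205,.03); b=F(-.026,-.0205,-.018)
print(slope(pose()[0])); rows(a,MB); rows(b,MB,3,frm=(a,MB))
E
```

```text
[ -4.2   0.8 125. ]
N 2 travel [10.0, -10.7, 47.7] twist [0.0006, -0.0126, -0.0004]
N 3 travel [-0.0, 0.0, 16.0] twist [0.0, 0.0, 0.0]
```

```bash
python3 -m crank '[{"gripper":0,"travel":[10,-10.7,45],"twist":[0.0006,-0.0126,-0.0004]},{"gripper":0,"travel":[10,-10.7,45],"twist":[0.0006,-0.0126,-0.0004]},{"gripper":0,"travel":[0,0,5],"twist":[0,0,0]},{"gripper":0,"travel":[0,0,0],"twist":[0,0,0]}]'
python3 - <<'E'
from h import *
b=F(-.026,-.0205,-.018)
print(slope(pose()[0])); rows(b,MB,3)
E
```

```text
time: 17.75
ee_pos: [0.5261, -0.0073, 0.1357]
tcp_rot: [-179.9, 17.8, 170.5]
wrist_force: [0.2, 0.3, 0.9]
opening: -0.0002
grasp_force: 0.0
[-28.5 -20.8  28.4]
N 3 travel [-0.9, 0.1, 15.5] twist [-0.0003, -0.0012, 0.0002]
```

```bash
python3 -m crank '[{"gripper":0,"travel":[-0.9,0,15.5],"twist":[0,0,0]},{"gripper":0,"travel":[-0.9,0,15.5],"twist":[0,0,0]},{"gripper":0,"travel":[-0.9,0,14.5],"twist":[0,0,0]},{"gripper":0,"travel":[0,0,0],"twist":[0,0,0]}]'; python3 -m crank '[{"gripper":0,"travel":[0,0,2],"twist":[0,0,0]},{"gripper":0,"travel":[0,0,2],"twist":[0,0,0]},{"gripper":0,"travel":[0,0,0],"twist":[0,0,0]}]'
python3 - <<'E'
from h import *
print(slope(pose()[0]))
E
```

```text
time: 18.25
ee_pos: [0.5394, -0.0102, 0.0876]
tcp_rot: [-179.9, 17.4, 170.6]
wrist_force: [0.0, 0.0, -0.2]
opening: -0.0001
grasp_force: 0.0
time: 18.62
ee_pos: [0.5412, -0.0104, 0.0859]
tcp_rot: [-179.9, 17.6, 170.6]
wrist_force: [-0.8, 0.3, 0.3]
opening: 0.0
grasp_force: 0.3
[-29.2 -21.3 -23.7]
```

```bash
python3 -m crank '[{"gripper":0,"travel":[-1,0,1.5],"twist":[0,0,0]},{"gripper":0,"travel":[-1,0,1.5],"twist":[0,0,0]},{"gripper":0,"travel":[0,0,0],"twist":[0,0,0]}]'
python3 - <<'E'
from h import *
p,_,o=pose();print(slope(p),o["wrist_force"]@NN,o["wrist_force"]@UP)
E
```

```text
time: 19.0
ee_pos: [0.5438, -0.0108, 0.0833]
tcp_rot: [-179.9, 17.6, 170.6]
wrist_force: [-3.6, 0.6, 2.6]
opening: 0.0002
grasp_force: 1.9
[-27.5 -21.3 -27. ] 3.578216420692581 -2.6849131773658366
```

```bash
python3 -m crank '[{"gripper":0,"travel":[0,0,1],"twist":[0,0,0]},{"gripper":0,"travel":[0,0,0.5],"twist":[0,0,0]},{"gripper":0,"travel":[0,0,0],"twist":[0,0,0]}]'
python3 - <<'E'
from h import *
p,_,o=pose();print(slope(p),o["wrist_force"]@NN,o["wrist_force"]@UP)
E
python3 -m crank '[{"gripper":0,"travel":[0,0,-12],"twist":[0,0,0]},{"gripper":0,"travel":[0,0,-40],"twist":[0,0,0]},{"gripper":0,"travel":[0,0,-50],"twist":[0,0,0]},{"gripper":0,"travel":[0,0,-30],"twist":[0,0,0]},{"gripper":0,"travel":[0,0,0],"twist":[0,0,0]}]'
python3 - <<'E'
from h import *
print(slope(pose()[0])); c=bot.calibration("wrist")
im=bot.camera("wrist");cv2.imwrite("pics/w4raw.png",im[:,:,::-1])
cv2.imwrite("pics/w4.png",cv2.resize(im[80:270,120:440,::-1],(800,475)))
P=-.0138
for n,q in dict(button=F(-.0258,-.0205,-.022),tipdown=F(P-.0142,.0115,-.004),tipup=F(P+.0142,.0115,-.004)).items():
    u=proj("wrist",q,c);print(n,(u-[120,80])*2.5)
E
```

```text
time: 19.38
ee_pos: [0.5441, -0.0109, 0.0829]
tcp_rot: [-179.9, 17.6, 170.6]
wrist_force: [-11.3, 2.0, 12.2]
opening: -0.0001
grasp_force: 7.5
[-27.4 -21.3 -27.5] 15.121443521962014 -7.1342472819302545
time: 20.0
ee_pos: [0.5058, -0.004, 0.211]
tcp_rot: [-179.9, 17.9, 170.6]
wrist_force: [-0.4, 0.6, 1.1]
opening: -0.0
grasp_force: 0.0
[-24.7 -20.9 106.3]
button [408.20317355 300.02040432]
tipdown [504.11876939 307.10859821]
tipup [501.11684699 386.84620122]
```

View pics/w4.png

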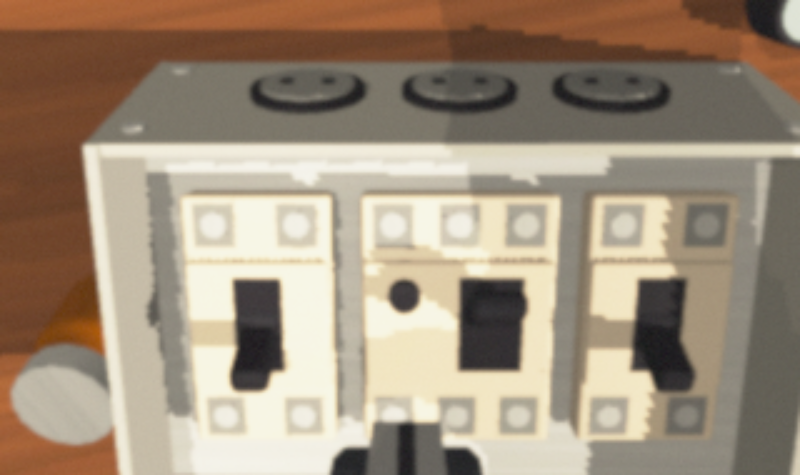

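The lever has dropped: its tip is at (498,303), close to the predicted (504,307). The other two levers are still up. Next I position the shut fingers down-slope of the lever.

Run:
```python
from h import *
a=F(-.0565,.010,.02);b=F(-.0565,.010,-.0215); rows(a,MB); rows(b,MB,2,frm=(a,MB))
```

```text
N 2 travel [15.2, 15.6, 42.3] twist [-0.0006, -0.0024, 0.0005]
N 2 travel [-0.0, 0.0, 20.7] twist [0.0, 0.0, 0.0]
```

```bash
python3 -m crank '[{"gripper":0,"travel":[15.2,15.6,42.3],"twist":[0,-0.0024,0]},{"gripper":0,"travel":[15.2,15.6,42.3],"twist":[0,-0.0024,0]},{"gripper":0,"travel":[0,0,0],"twist":[0,0,0]}]'
python3 - <<'E'
from h import *
b=F(-.0565,.010,-.0215); print(slope(pose()[0]));rows(b,MB,3)
E
```

```text
time: 20.42
ee_pos: [0.5042, 0.0273, 0.1128]
tcp_rot: [-179.8, 17.4, 170.7]
wrist_force: [0.1, 1.1, 1.4]
opening: 0.0001
grasp_force: 0.0
[-61.5   9.8  15. ]
N 3 travel [-1.8, 0.1, 12.2] twist [-0.0011, -0.0034, 0.001]
```

```bash
python3 -m crank '[{"gripper":0,"travel":[0,0,15],"twist":[0,-0.003,0]},{"gripper":0,"travel":[0,0,15],"twist":[0,-0.003,0]},{"gripper":0,"travel":[0,0,4],"twist":[0,0,0]},{"gripper":0,"travel":[0,0,0],"twist":[0,0,0]},{"gripper":0,"travel":[0,0,0],"twist":[0,0,0]}]'
python3 - <<'E'
from h import *
p,_,o=pose();print(slope(p),o["wrist_force"]);rows(F(-.0565,.010,-.0215),MB,1)
E
```

```text
time: 21.05
ee_pos: [0.5175, 0.0251, 0.0861]
tcp_rot: [-179.9, 18.3, 170.5]
wrist_force: [0.2, -0.2, 0.2]
opening: -0.0002
grasp_force: 0.0
[-57.    9.8 -14.5] [ 0.23260691 -0.23297756  0.24407009]
N 1 travel [-0.5, 0.2, 7.0] twist [-0.0015, 0.0044, 0.0008]
```

Lower by 7 mm, then push up-slope in steps.

```bash
python3 -m crank '[{"gripper":0,"travel":[0,0,7],"twist":[0,0.004,0]},{"gripper":0,"travel":[0,0,0],"twist":[0,0,0]},{"gripper":0,"travel":[-6,0,0],"twist":[0,0,0]},{"gripper":0,"travel":[-6,0,0],"twist":[0,0,0]},{"gripper":0,"travel":[-5,0,0],"twist":[0,0,0]},{"gripper":0,"travel":[-5,0,0],"twist":[0,0,0]},{"gripper":0,"travel":[-4,0,0],"twist":[0,0,0]},{"gripper":0,"travel":[0,0,0],"twist":[0,0,0]}]'
python3 - <<'E'
from h import *
p,_,o=pose();w=o["wrist_force"];print(slope(p),"UP",w@UP,"N",w@NN,"Y",w@BY)
E
```

```text
time: 22.05
ee_pos: [0.544, 0.0208, 0.0868]
tcp_rot: [-179.9, 18.0, 170.6]
wrist_force: [-3.2, 1.1, 0.7]
opening: -0.0002
grasp_force: 1.0
[-31.3   9.9 -22.1] UP -2.970883967422328 N 1.6891248123243099 Y 0.5542273144730135
```

```bash
python3 -m crank '[{"gripper":0,"travel":[-3,0,0],"twist":[0,0,0]},{"gripper":0,"travel":[-3,0,0],"twist":[0,0,0]},{"gripper":0,"travel":[0,0,0],"twist":[0,0,0]}]'
python3 - <<'E'
from h import *
p,_,o=pose();w=o["wrist_force"];print(slope(p),"UP",w@UP,"N",w@NN,"Y",w@BY)
E
python3 -m crank '[{"gripper":0,"travel":[-2,0,0],"twist":[0,0,0]},{"gripper":0,"travel":[-1,0,0],"twist":[0,0,0]},{"gripper":0,"travel":[0,0,0],"twist":[0,0,0]}]'
python3 - <<'E'
from h import *
p,_,o=pose();w=o["wrist_force"];print(slope(p),"UP",w@UP,"N",w@NN,"Y",w@BY)
E
```

```text
time: 22.42
ee_pos: [0.5488, 0.02, 0.0886]
tcp_rot: [-179.9, 17.9, 170.6]
wrist_force: [-7.8, 1.6, 4.4]
opening: -0.0001
grasp_force: 3.7
[-26.    9.9 -21.9] UP -6.221098931974471 N 6.636377725931042 Y 0.25966983674800437
time: 22.8
ee_pos: [0.5521, 0.0194, 0.0895]
tcp_rot: [-179.9, 18.0, 170.6]
wrist_force: [-4.4, 0.4, 1.2]
opening: -0.0001
grasp_force: 2.1
[-22.5   9.9 -22.1] UP -3.8621015482070153 N 2.516793203166831 Y -0.2897129343718177
```

```bash
python3 -m crank '[{"gripper":0,"travel":[-1.5,0,0],"twist":[0,0,0]},{"gripper":0,"travel":[-1.5,0,0],"twist":[0,0,0]},{"gripper":0,"travel":[0,0,0],"twist":[0,0,0]}]'
python3 - <<'E'
from h import *
p,_,o=pose();w=o["wrist_force"];print(slope(p),"UP",w@UP,"N",w@NN,"Y",w@BY)
E
python3 -m crank '[{"gripper":0,"travel":[-1,0,0],"twist":[0,0,0]},{"gripper":0,"travel":[0,0,0],"twist":[0,0,0]}]'
python3 - <<'E'
from h import *
p,_,o=pose();w=o["wrist_force"];print(slope(p),"UP",w@UP,"N",w@NN,"Y",w@BY)
E
```

```text
time: 23.18
ee_pos: [0.5539, 0.0191, 0.0898]
tcp_rot: [-179.9, 17.8, 170.6]
wrist_force: [-10.6, 1.4, 1.9]
opening: 0.0001
grasp_force: 5.2
[-20.8   9.9 -22.4] UP -9.608227562639275 N 5.092399727205467 Y -0.3239518053794128
time: 23.42
ee_pos: [0.5541, 0.0191, 0.0898]
tcp_rot: [-179.9, 17.7, 170.6]
wrist_force: [-15.2, 2.7, 3.6]
opening: -0.0
grasp_force: 7.9
[-20.6   9.9 -22.5] UP -13.59385280445532 N 8.185637280357025 Y 0.18724786885715838
```

Hard stop reached at 13 N, past the catch. I'll back off and check the lever numerically, since all 10 picture views are used.

```bash
python3 -m crank '[{"gripper":0,"travel":[8,0,0],"twist":[0,0,0]},{"gripper":0,"travel":[15,0,-10],"twist":[0,0,0]},{"gripper":0,"travel":[-5,-15,-40],"twist":[0,0,0]},{"gripper":0,"travel":[-8,-15,-50],"twist":[0,0,0]},{"gripper":0,"travel":[-8,0,-28],"twist":[0,0,0]},{"gripper":0,"travel":[0,0,0],"twist":[0,0,0]},{"gripper":0,"travel":[0,0,0],"twist":[0,0,0]}]'
python3 - <<'E'
from h import *
print(slope(pose()[0])); c=bot.calibration("wrist")
im=cv2.cvtColor(bot.camera("wrist"),cv2.COLOR_RGB2BGR);cv2.imwrite("pics/w5raw.png",im)
P=-.0155
for n,y in dict(leak=.0105,A=.074,B=-.074,butt=-.0215).items():
    print(n,"up",proj("wrist",F(P+.0142,y,-.004),c).round(),"down",proj("wrist",F(P-.0142,y,-.004),c).round())
def blobs(f):
    m=(cv2.imread(f).max(2)<70).astype(np.uint8); n,l,s,ce=cv2.connectedComponentsWithStats(m)
    for i in range(1,n):
        if 40<s[i,4]<1500 and 150<s[i,0]<400 and 130<s[i,1]<250 : print(f,s[i].tolist(),ce[i].round(1))
for f in ["pics/w3raw.png","pics/w4raw.png","pics/w5raw.png"]: blobs(f)
E
```

```text
time: 24.3
ee_pos: [0.5103, -0.0038, 0.2114]
tcp_rot: [-179.9, 18.0, 170.6]
wrist_force: [0.7, 0.1, -0.4]
opening: -0.0003
grasp_force: 0.0
[-20.5 -19.9 105.4]
leak up [319. 228.] down [320. 196.]
A up [393. 229.] down [397. 196.]
B up [220. 228.] down [218. 196.]
butt up [281. 228.] down [281. 196.]
pics/w3raw.png [281, 171, 22, 39, 795] [291.9 190.2]
pics/w3raw.png [347, 171, 21, 40, 642] [356.7 190.2]
pics/w3raw.png [192, 172, 20, 38, 571] [202.1 190.8]
pics/w3raw.png [254, 172, 9, 9, 56] [258.  176.2]
pics/w4raw.png [213, 193, 19, 42, 629] [222.2 213.4]
pics/w4raw.png [277, 193, 9, 11, 78] [281.1 197.6]
pics/w4raw.png [305, 192, 25, 35, 783] [316.  209.2]
pics/w4raw.png [374, 192, 23, 44, 751] [384.5 213.6]
pics/w5raw.png [212, 189, 19, 42, 623] [220.8 209.5]
pics/w5raw.png [276, 188, 9, 11, 76] [280.1 193.3]
pics/w5raw.png [304, 188, 24, 43, 949] [315.7 208.8]
pics/w5raw.png [374, 188, 23, 44, 767] [384.4 209.2]
```

The lever blob is now 43 px tall, like its neighbours; dropped it was 35. So it is up and latched, and both other levers are still up. Next I fetch the knob.

Run:
```python
from h import *
M=rot(BY,-Z); a=np.array([.55,.008,.368]); b=np.array([.6822,-.0142,.368]); rows(a,M,4); rows(b,M,3,frm=(a,M))
```

```text
N 4 travel [-16.9, 4.5, -36.9] twist [-0.0005, 0.0782, 0.0002]
N 3 travel [-44.7, -0.0, 0.0] twist [0.0, 0.0, 0.0]
```

```bash
python3 -m crank '[{"gripper":45,"travel":[-16.9,4.5,-36.9],"twist":[-0.0005,0.0782,0.0002]},{"gripper":45,"travel":[-16.9,4.5,-36.9],"twist":[-0.0005,0.0782,0.0002]},{"gripper":45,"travel":[-16.9,4.5,-36.9],"twist":[-0.0005,0.0782,0.0002]},{"gripper":45,"travel":[-16.9,4.5,-36.9],"twist":[-0.0005,0.0782,0.0002]},{"gripper":45,"travel":[0,0,0],"twist":[0,0,0]},{"gripper":45,"travel":[-44.7,0,0],"twist":[0,0,0]},{"gripper":45,"travel":[-44.7,0,0],"twist":[0,0,0]},{"gripper":45,"travel":[-44.7,0,0],"twist":[0,0,0]},{"gripper":45,"travel":[0,0,0],"twist":[0,0,0]},{"gripper":45,"travel":[0,0,0],"twist":[0,0,0]}]'
python3 - <<'E'
from h import *
M=rot(BY,-Z); b=np.array([.6822,-.0142,.320]); rows(b,M,2)
c=bot.calibration("wrist");im=bot.camera("wrist");cv2.imwrite("pics/w6.png",im[:,:,::-1])
H=BC+.078*BX+.145*Z;K=H+.186*(-np.cos(2.1)*UP+np.sin(2.1)*NN)-.0018*BY;print(K,proj("wrist",K,c))
E
```

```text
time: 25.6
ee_pos: [0.6709, -0.0125, 0.3668]
tcp_rot: [-180.0, 0.6, 170.5]
wrist_force: [-0.2, 0.4, 0.3]
opening: 0.045
grasp_force: 0.0
N 2 travel [-5.5, 0.1, 23.4] twist [-0.0001, 0.005, 0.0001]
[ 0.68069618 -0.01395835  0.32670518] [283.3900411  250.40145127]
```

```bash
python3 -m crank '[{"gripper":45,"travel":[-11,0.1,0],"twist":[0,0.01,0]},{"gripper":45,"travel":[0,0,0],"twist":[0,0,0]},{"gripper":45,"travel":[0,0,23],"twist":[0,0,0]},{"gripper":45,"travel":[0,0,23],"twist":[0,0,0]},{"gripper":45,"travel":[0,0,0],"twist":[0,0,0]}]'
python3 -m crank '[{"gripper":10,"travel":[0,0,0],"twist":[0,0,0]},{"gripper":10,"travel":[0,0,0],"twist":[0,0,0]},{"gripper":10,"travel":[0,0,0],"twist":[0,0,0]},{"gripper":10,"travel":[0,0,0],"twist":[0,0,0]}]' 30
```

```text
time: 26.28
ee_pos: [0.6798, -0.0141, 0.3213]
tcp_rot: [180.0, 0.1, 170.5]
wrist_force: [0.1, -0.5, -0.7]
opening: 0.0451
grasp_force: 0.0
time: 26.78
ee_pos: [0.6817, -0.0139, 0.3239]
tcp_rot: [179.9, 0.3, 170.5]
wrist_force: [-3.7, 1.8, 7.3]
opening: 0.0184
grasp_force: 29.2
```

```bash
python3 -m crank '[{"gripper":10,"travel":[13.7,0,-2.5],"twist":[0,0,0]},{"gripper":10,"travel":[13.9,0,-1.5],"twist":[0,0,0]},{"gripper":10,"travel":[13.9,0,-0.4],"twist":[0,0,0]},{"gripper":10,"travel":[13.9,0,0.6],"twist":[0,0,0]},{"gripper":10,"travel":[13.8,0,1.7],"twist":[0,0,0]},{"gripper":10,"travel":[13.7,0,2.7],"twist":[0,0,0]},{"gripper":10,"travel":[13.4,0,3.7],"twist":[0,0,0]},{"gripper":10,"travel":[13.1,0,4.7],"twist":[0,0,0]},{"gripper":10,"travel":[12.7,0,5.7],"twist":[0,0,0]},{"gripper":10,"travel":[12.3,0,6.6],"twist":[0,0,0]},{"gripper":10,"travel":[0,0,0],"twist":[0,0,0]}]'
python3 - <<'E'
from h import *
H=BC+.078*BX+.145*Z
p,M0,o=pose(); g=p+.003*Z-H; print("r",np.hypot(g@UP,g@NN),"th",np.arctan2(g@NN,-(g@UP)),"y",g@BY,p)
E
```

```text
time: 28.15
ee_pos: [0.5487, 0.0082, 0.3028]
tcp_rot: [179.9, 0.4, 170.5]
wrist_force: [-5.4, 1.9, 11.2]
opening: 0.0183
grasp_force: 35.9
r 0.18634864561264544 th 1.3553121059259077 y -0.001700047931165162 [0.54870623 0.00823053 0.30282587]
```

```bash
python3 -m crank '[{"gripper":10,"travel":[11.7,0,6.5],"twist":[0,0,0]},{"gripper":10,"travel":[11.1,0,7.4],"twist":[0,0,0]},{"gripper":10,"travel":[10.5,0,9.2],"twist":[0,0,0]},{"gripper":10,"travel":[9.8,0,10],"twist":[0,0,0]},{"gripper":10,"travel":[9,0,10.7],"twist":[0,0,0]},{"gripper":10,"travel":[8.2,0,11.3],"twist":[0,0,0]},{"gripper":10,"travel":[7.3,0,11.9],"twist":[0,0,0]},{"gripper":10,"travel":[6.4,0,12.4],"twist":[0,0,0]},{"gripper":10,"travel":[5.4,0,12.8],"twist":[0,0,0]},{"gripper":10,"travel":[4.5,0,13.2],"twist":[0,0,0]},{"gripper":10,"travel":[3.5,0,13.5],"twist":[0,0,0]},{"gripper":10,"travel":[0,0,0],"twist":[0,0,0]}]'
python3 - <<'E'
from h import *
H=BC+.078*BX+.145*Z
p,M0,o=pose(); g=p+.003*Z-H; print("r",np.hypot(g@UP,g@NN),"th",np.arctan2(g@NN,-(g@UP)),"y",g@BY,p)
E
```

```text
time: 29.65
ee_pos: [0.4626, 0.0225, 0.1811]
tcp_rot: [180.0, 0.1, 170.5]
wrist_force: [-7.7, 1.3, 3.2]
opening: 0.0184
grasp_force: 41.6
r 0.18559158270848305 th 0.5264486701360536 y -0.001841982075501035 [0.46259771 0.02249625 0.18110593]
```

```bash
python3 -m crank '[{"gripper":10,"travel":[2.4,0,13.7],"twist":[0,0,0]},{"gripper":10,"travel":[1.4,0,13.9],"twist":[0,0,0]},{"gripper":10,"travel":[0.4,0,13.9],"twist":[0,0,0]},{"gripper":10,"travel":[-0.7,0,13.9],"twist":[0,0,0]},{"gripper":10,"travel":[-1.7,0,13.8],"twist":[0,0,0]},{"gripper":10,"travel":[-2.8,0,13.7],"twist":[0,0,0]},{"gripper":10,"travel":[-2.7,0,9],"twist":[0,0,0]},{"gripper":10,"travel":[0,0,0],"twist":[0,0,0]}]'
python3 - <<'E'
from h import *
H=BC+.078*BX+.145*Z
p,M0,o=pose(); g=p+.003*Z-H; print("r",np.hypot(g@UP,g@NN),"th",np.arctan2(g@NN,-(g@UP)),"y",g@BY,p)
E
```

```text
time: 30.65
ee_pos: [0.4665, 0.0218, 0.0885]
tcp_rot: [180.0, -0.0, 170.5]
wrist_force: [-7.7, 0.7, -2.5]
opening: 0.0185
grasp_force: 41.1
r 0.18534675606948395 th 0.021506764069591122 y -0.001847918010717653 [0.46650185 0.0218369  0.08852538]
```

```bash
python3 -m crank '[{"gripper":10,"travel":[-1,0,2.5],"twist":[0,0,0]},{"gripper":10,"travel":[-0.5,0,2],"twist":[0,0,0]},{"gripper":10,"travel":[0,0,0],"twist":[0,0,0]}]'
python3 -m crank '[{"gripper":45,"travel":[0,0,0],"twist":[0,0,0]},{"gripper":45,"travel":[0,0,0],"twist":[0,0,0]},{"gripper":45,"travel":[0,0,0],"twist":[0,0,0]},{"gripper":45,"travel":[0,0,-20],"twist":[0,0,0]},{"gripper":45,"travel":[0,0,-40],"twist":[0,0,0]},{"gripper":45,"travel":[0,0,-45],"twist":[0,0,0]},{"gripper":45,"travel":[30,0,-45],"twist":[0,0,0]},{"gripper":45,"travel":[45,0,-20],"twist":[0,0,0]},{"gripper":45,"travel":[0,0,0],"twist":[0,0,0]},{"gripper":45,"travel":[0,0,0],"twist":[0,0,0]}]'
python3 - <<'E'
from h import *
a=cv2.imread("pics/side0.png");b=cv2.cvtColor(bot.camera("side"),cv2.COLOR_RGB2BGR);cv2.imwrite("pics/end_side.png",b)
a2=cv2.imread("pics/scene0.png");b2=cv2.cvtColor(bot.camera("scene"),cv2.COLOR_RGB2BGR);cv2.imwrite("pics/end_scene.png",b2)
for n,x,y in (("side",a,b),("scene",a2,b2)):
    m=(cv2.absdiff(x,y).max(2)>60).astype(np.uint8);m=cv2.morphologyEx(m,cv2.MORPH_OPEN,np.ones((2,2)))
    k,l,s,c=cv2.connectedComponentsWithStats(m)
    print(n,[s[i].tolist() for i in range(1,k) if s[i,4]>15])
# lever states via wrist-independent check: knob in side view
K=BC+.078*BX+.145*Z-.186*UP; u=proj("side",K); print("knob px",u)
r=(slice(int(u[1])-7,int(u[1])+8),slice(int(u[0])-10,int(u[0])+11)); print("knob patch diff",cv2.absdiff(a,b)[r].mean())
E
```

```text
time: 31.02
ee_pos: [0.4678, 0.0216, 0.0844]
tcp_rot: [180.0, -0.0, 170.5]
wrist_force: [-9.2, 1.9, -1.8]
opening: 0.0185
grasp_force: 41.0
time: 32.28
ee_pos: [0.3947, 0.0338, 0.2539]
tcp_rot: [180.0, 0.2, 170.5]
wrist_force: [0.3, -0.2, -0.0]
opening: 0.045
grasp_force: 0.0
side [[45, 0, 31, 60, 323], [80, 0, 22, 51, 728], [95, 0, 34, 26, 668], [129, 0, 28, 20, 509], [230, 0, 34, 42, 648], [262, 0, 9, 14, 76], [215, 20, 15, 17, 150], [0, 33, 15, 38, 382], [214, 38, 48, 22, 529], [226, 58, 36, 31, 611], [234, 62, 5, 5, 16], [77, 67, 30, 62, 879], [256, 78, 5, 7, 20], [9, 87, 6, 5, 24], [249, 89, 6, 4, 17], [228, 90, 33, 74, 1612], [0, 93, 16, 6, 78], [0, 167, 104, 67, 3916], [199, 177, 40, 21, 409], [289, 176, 32, 31, 402], [100, 200, 9, 3, 21], [110, 202, 10, 12, 36], [71, 213, 75, 88, 3609], [43, 221, 9, 12, 40], [118, 223, 10, 14, 69], [92, 229, 8, 4, 16], [0, 230, 57, 61, 2163], [42, 232, 3, 8, 17], [64, 235, 11, 2, 22], [53, 285, 7, 5, 22], [272, 298, 7, 11, 53], [37, 316, 15, 25, 172], [52, 323, 9, 9, 43], [276, 325, 72, 95, 1663], [142, 327, 20, 71, 722], [0, 344, 42, 76, 204
[... 247 characters left out ...]
13, 59], [289, 52, 8, 9, 25], [294, 52, 41, 34, 542], [283, 55, 4, 8, 28], [417, 70, 14, 30, 217], [302, 88, 30, 16, 150], [354, 96, 18, 36, 376], [436, 96, 18, 7, 60], [421, 101, 43, 23, 374], [289, 103, 40, 60, 965], [369, 105, 14, 24, 107], [408, 104, 9, 5, 31], [381, 108, 39, 38, 736], [322, 121, 10, 13, 38], [376, 122, 83, 70, 1784], [454, 127, 12, 12, 72], [364, 130, 15, 22, 208], [238, 134, 6, 6, 18], [379, 143, 15, 17, 153], [250, 148, 4, 7, 24], [412, 167, 7, 7, 20], [544, 166, 16, 29, 273], [231, 203, 24, 25, 282], [431, 215, 16, 15, 94], [247, 222, 24, 27, 365], [379, 284, 21, 24, 308], [356, 298, 32, 41, 741]]
knob px [272.48600694 210.82430648]
knob patch diff 15.933333333333334
```

In the final side and scene pictures, the only lasting change at the box is the removed clamp; the rest is the arm and shadows. The knob is back at its shut position and the levers look as they did at the start, so I'm handing in.

```bash
python3 -c "
from workcell import bot
print(bot.job_done())"
```

```text
the job is handed in; nothing more can be done
None
```

I ran the trip test and handed it in at about 32 s: the clamp lies flat on the soldering board, the earth-leakage lever dropped and was latched back up, the cover is shut, and the other two breakers are still on.

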